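Close a board test fixture: lower its cover on two pins and snap it down

ROBOT

A 6-joint arm with a two-finger parallel gripper is mounted at the origin on a cart in front of the work surface, level with it; the furniture and walls round the work are solid. World frame = base frame: x ahead of the robot, y to its left, z up, the work surface at z = 0. Lengths are in mm, angles in rad, forces in N, time in s.
With the tool pointing down it reaches from about 375 to 825 mm from the base axis. Payload 5.5 kg.
Tool frame: the origin (TCP) lies on the centre line of the jaws, within the pads' length; the fingertips stand 19 mm ahead of it and the grasp point (between the pads) is the TCP; z points along the fingers, y is the line along which they close (so a half turn about z gives the same grasp; the last joint's range is limited). The gripper opens to 85 mm and grips with 20 to 120 N. Pads are 22 mm wide; open, the fingers measure 114 mm over their backs; the gripper's body (76 mm by 85 mm) begins 54 mm behind the grasp point. The pads swing forward as they close: fully open they stand 13 mm farther back than shut.
Start: joints at [1.223, 0.314, -0.047, 1.21, 0, 1.571], TCP at [204.495, 564.072, 250.299] pointing down, gripper open.
Joint ranges: [-2.67, 2.67], [-0.69, 1.73], [-1.03, 1.25], [-2.08, 2.16], [-1.42, 1.45], [-3.14, 3.14]. Speed limits (rad/s): [2.39, 2.39, 3.01, 3.14, 3.14, 3.14].

INTERFACE

Orientations are given as [roll, pitch, yaw] about the fixed x, y, z axes, in that order (R = Rz(yaw) Ry(pitch) Rx(roll)).
In Python, from cell import ctrl gives the robot as it stands.
- The arm moves only by the tool drive_tool, never from a script. Its argument "targets" is a list of rows, each a list of 2 entries, a list of its own where there are three numbers: the shift along the tool's x, y, z scaled (see below), then the turn about the tool's z scaled (see below). In form: [[[x, y, z], turn], ...]. A call has 1 to 12 rows; each row shifts and turns the commanded pose from where the row before left it, along the tool's axes as they then stand; what a row does not reach is not made up. The controller multiplies each number of a shift by 4 cm and each number of a turn by 5 degrees. A row lasts 1/12 s, in which the tool goes at most 41.7 mm and 7.16 degrees, less where a joint would pass 70% of its speed; a pose out of reach is approached as far as the arm can. A call with a number of a shift or a turn outside -1 to 1 is refused whole. A call with a gripper value outside its range is refused whole. "hand" is the opening, from 0 (shut) to 1 (fully open), set as the call begins (left out, the last holds). The fingers move at their own pace and stop on an object; "squeeze" is the grip in N (left out, the last holds). Time passes only in rows, so rows that do not move let the fingers close. It gives the time, the measured TCP pose, the force, the opening and the grip force at its end, in the units of the state.
- ctrl.state(): the state, without advancing time (a new reading comes with each control period).
- ctrl.grab_frame(name): name is "scene" or "top" or "wrist"; returns (picture, depth): 480x640x3 uint8, red, green, blue; 480x640 float32, mm along the optical axis (not along the pixel's ray), 0 where there is no reading.
- ctrl.camera_model(name): a dict with "mtx" (3x3 intrinsics, pixels), "R" (3x3) and "t" (3): a world point X has camera coordinates R X + t; the wrist camera has in their place "mount" (4x4, takes a point from camera to tool coordinates, whose origin is the TCP and whose axes are the flange's). Camera axes: x right, y down, z forward; pixel columns grow to the right and rows downward; lengths in mm; the calibration is good to about 2 mm. A picture is of the moment at which its call begins: read the wrist's pose just before it. camera_model takes no time and is no camera call.
- ctrl.close_job(): hands the job in; it is judged then, once.
Trained networks look in the newest picture that a camera, given by its name, has taken for a name from the list of things; names that differ only in an ending like _2 or _b are one class to them, and where a whole thing is asked for, a point or a joint stands for the part that bears it (a point fixed in the world has none). Each returns a list of dicts, best first, with "confidence" (0 to 1); they miss things now and then, are a little off and sometimes report something else, mostly with a low value. They report only what shows in the picture. A call takes as long as a camera call.
- ctrl.masks_of(camera, name): "pixels" (480x640 bool, what is visible of it) and "extent" ([centre column, centre row, width, height] in pixels, round what is visible of it).
- ctrl.mark_of(camera, name): "xy" ([column, row] in pixels: a listed point, or the origin of a listed thing).
The state is a dict: "time_s": time; "joint_positions": joint angles; "qvel": joint speeds; "joint_efforts": joint torques, N m; "eef_pos": TCP position; "ee_rot": TCP orientation; "wrist_force": force on the tool from outside, world axes, zero at the start; "moment": the same for the moment, N m; "gripper_width": finger opening in mm; "finger_force": force on a finger pad.
Only numpy, scipy, OpenCV 4.12 (cv2) and the standard library are available. Lean on these libraries where they do the work, as an engineer would, in place of code of your own. Each camera call takes 0.05 s, during which the arm holds its last target. There are 200 camera calls.

TASK

Put the blue cover on the grey circuit-board fixture: lower it level onto the two locating pins, orange mark to orange mark, then press it straight down until both spring catches snap over its ends and it sits fully home on the board. Keep the cover level all the while and leave the pot, the dust blower and the loupe standing where they are.

Things in the scene. Friction and masses are not known exactly. Their poses are not given: they have to be found in the camera images.
- fixture: Grey circuit-board fixture, fixed to the bench: base 96 (x) x 150 (y) x 30 mm high, green board 76 x 78 mm on it (top 34 mm above the bench). Origin: centre of its underside, on the bench; z up, y along the long side towards the thick pin. Two upright pins stand at y = +52 and -52 mm, x = 0; a steel spring catch 26 mm wide at each end, y = +-79 mm, top 64 mm above the bench.
- pin_big (a point): Centre of the tip of the thick bullet-nosed steel pin (orange mark beside it on the base), 73 mm above the bench, at the fixture's y = +52 mm. 12 mm thick up to 64 mm above the bench, then tapering to 3 mm at the tip.
- pin_small (a point): Centre of the tip of the thin bullet-nosed steel pin, 73 mm above the bench, at the fixture's y = -52 mm. 8 mm thick up to 64 mm above the bench, then tapering to 3 mm at the tip.
- catch_big (a joint): Spring catch at the thick pin's end. 0 = upright, at rest; grows (rad) as it is pushed outward, to about 0.13 as the cover's end passes. The nose has a steep ramp on top (63 down to 51 mm above the bench) and a flat underside at 49 mm, which ends 5 mm over the cover's end. Weight alone does not open it; a press of 6 to 16 N does.
- catch_small (a joint): The same kind of catch at the thin pin's end, with the same values. The two may snap one after the other: the cover then stays tilted until its other end is pressed down too, for which the grip can be pressed near that end.
- cover_grip (a point): Centre of the black upright grip on the loose cover: 18 (x) x 56 (y) x 36 mm high; take it from above across the 18 mm. It is 18 mm above the plate's top, 32 mm above the underside of the cover's feet. z up, y along the plate towards the larger hole. Above the bench it is at 32 mm at the start, about 75 to 85 mm when the cover rests on the catches' ramps, 66 mm fully home, then over the fixture's centre.
- hole_big (a point): Centre of the larger hole (14 mm, orange mark beside it), at the plate's underside, 52 mm from the grip along +y, 26 mm below cover_grip. The cover is a blue plate 90 (x) x 150 (y) x 8 mm with rounded aluminium ends on four black feet 6 mm high, 0.2 to 0.33 kg, its centre of mass under the grip. It fits only with this hole on the thick pin.
- hole_small (a point): Centre of the smaller hole (10 mm, for the thin pin), at the plate's underside, 52 mm from the grip along the cover's -y, 26 mm below cover_grip.
- pot_a: Bystander: small clear pot with a blue lid, 52 mm across, 50 mm high, standing loose. Origin: centre of its underside.
- dust_blower: Bystander: dark red rubber dust blower, 55 mm across, 137 mm high, standing loose. Origin: centre of its underside.
- loupe: Bystander: black eye loupe, 35 mm across, 27 mm high, standing loose. Origin: centre of its underside.

How it is judged (in metres and radians):
On the way:
1. the cover is level with both holes over their pins and the pins have entered them, not yet snapped down (horizontal distance between hole_big and pin_big below 0.0035 m and horizontal distance between hole_small and pin_small below 0.0035 m and angle between cover_grip's own z axis and vertical below 0.1 rad and z of cover_grip in the frame of fixture between 0.072 and 0.096 m), for 0.1 s.
At the end, for the whole second after the job is handed in: The cover sits fully home on the board (its grip's centre less than 68.5 mm above the bench), level within 0.03 rad, each hole within 3.5 mm of its own pin, both catches sprung back over the ends (less than 0.04 rad open) (horizontal distance between hole_big and pin_big below 0.0035 m and horizontal distance between hole_small and pin_small below 0.0035 m and z of cover_grip in the frame of fixture below 0.0685 m and angle between cover_grip's own z axis and vertical below 0.03 rad and value of joint each of catch_big, catch_small below 0.04 rad); the robot touches nothing.
It fails at once if the cover is tipped more than 0.35 rad (20 degrees) (angle between cover_grip's own z axis and vertical above 0.35 rad).
It fails at once if a bystander (pot, blower or loupe) is moved more than 25 mm (distance of any of pot_a, dust_blower, loupe from where it was at the start of the episode above 0.025 m).
It fails at once if the blower or the pot is tipped over (angle between any of pot_a, dust_blower's own z axis and vertical above 0.4 rad).
It also fails if it takes over 64 s, if anything falls off the work surface, if the arm or the gripper's body presses on something with over 40 N, if the wrist force passes 120 N, or if a joint passes its speed limit or range.

## Working session

There is one attempt and no reset: what is moved stays moved. The work goes in short steps, Python scripts to look and compute and a tool call to move; the robot and the scene stay as the last step left them, time stands still between calls to the robot, and variables do not carry over. Pictures are saved under pics/ and viewed, at most 10 in all, crops included, and the job is handed in when it is done.

Besides the shell and the picture viewer there is one more tool, called after "Request:" as name(argument=value, ...), one argument or row to a line, values as JSON. drive_tool: Moves the arm, as the interface text tells. Its arguments: {"type":"object","properties":{"targets":{"type":"array","items":{"type":"array"}},"hand":{"type":"number"},"squeeze":{"type":"number"}},"required":["targets"]}

```bash
mkdir -p pics
cat > h.py <<'E'
import numpy as np, cv2
from cell import ctrl
from scipy.spatial.transform import Rotation as Ro
def pose():
    s=ctrl.state(); return np.array(s['eef_pos'],float), np.array(s['ee_rot'],float), s
def Rm(r):
    r=np.array(r,float); return r if r.shape==(3,3) else Ro.from_euler('xyz',r).as_matrix()
def cam(name,st=None):
    m=ctrl.camera_model(name); K=np.array(m['mtx'])
    if 'mount' in m:
        M=np.array(m['mount']); p,r,_=st; R=Rm(r)
        Rcw=R@M[:3,:3]; c=R@M[:3,3]+p
        return K,Rcw.T,-Rcw.T@c
    return K,np.array(m['R']),np.array(m['t']).ravel()
def ray(C,uv):
    K,R,t=C; d=R.T@np.linalg.inv(K)@np.array([uv[0],uv[1],1.]); return -R.T@t,d
def atz(C,uv,z):
    o,d=ray(C,uv); return o+d*(z-o[2])/d[2]
def tri(obs):
    A=np.zeros((3,3));b=np.zeros(3);L=[]
    for C,uv in obs:
        o,d=ray(C,uv);d=d/np.linalg.norm(d);P=np.eye(3)-np.outer(d,d);A+=P;b+=P@o;L.append((o,d,P))
    x=np.linalg.solve(A,b); return x,[np.linalg.norm(P@(x-o)) for o,d,P in L]
def deproj(C,uv,z):
    K,R,t=C; return R.T@(np.linalg.inv(K)@np.array([uv[0],uv[1],1.])*z-t)
def save(n,im): cv2.imwrite('pics/'+n,im[:,:,::-1])
E
python3 - <<'E'
from h import *
np.set_printoptions(precision=1,suppress=True)
print(ctrl.state())
obs={}
N=['pin_big','pin_small','cover_grip','hole_big','hole_small','pot_a','dust_blower','loupe','fixture']
ims=[]
for c in ['scene','top']:
    im,d=ctrl.grab_frame(c);ims.append(im);C=cam(c);print(c,'cam at',-C[1].T@C[2])
    for n in N:
        r=ctrl.mark_of(c,n)
        for k in r[:2]:
            u=k['xy'];ui=[int(round(v)) for v in u]
            dz=d[min(max(ui[1],0),479),min(max(ui[0],0),639)]
            print(c,n,np.array(u),round(k['confidence'],2),deproj(C,u,dz) if dz>0 else None)
        if r: obs.setdefault(n,[]).append((C,r[0]['xy']))
for n,o in obs.items():
    if len(o)>1: x,e=tri(o);print(n,x,np.array(e))
save('a.png',np.hstack([cv2.resize(i,(400,300)) for i in ims]))
save('top.png',ims[1])
E
```

```text
{'time_s': 0.0, 'joint_positions': array([ 1.2,  0.3, -0. ,  1.2,  0. ,  1.6]), 'qvel': array([-0., -0.,  0.,  0., -0., -0.]), 'joint_efforts': array([  0., -54.,  34.,   0.,  -0.,   0.]), 'eef_pos': array([204.3, 563.6, 249.4]), 'ee_rot': array([-3.1, -0. ,  2.8]), 'wrist_force': array([ 0.5, -0.3, -1. ]), 'moment': array([0., 0., 0.]), 'finger_force': 0.0, 'gripper_width': 85.38244099506709}
scene cam at [  12.4 -359.6  807. ]
scene pin_big [334.9 291.6] 0.83 [552.4 -60.9  29.1]
scene pin_small [384.8 331.7] 0.71 [ 496.9 -178.4   69.3]
scene pin_small [234.8 237.4] 0.59 [558.7 149.8  41. ]
scene cover_grip [235.5 236.7] 0.65 [560.  149.1  42. ]
scene hole_big [206.2 243.8] 0.71 [544.5 210.1   4. ]
scene hole_small [265.5 247.6] 0.85 [586.6 104.8  13.1]
scene pot_a [437.1 256.3] 0.64 [ 708.3 -176.4   34.5]
scene dust_blower [304.3 208.1] 0.96 [708.9  98.   15.8]
scene dust_blower [356.8 335. ] 0.17 [ 491.9 -135.3   34.3]
scene loupe [354.8 233.9] 0.75 [696.9 -19.8  17.5]
scene fixture [355.7 334.9] 0.97 [ 491.2 -133.7   34.2]
scene fixture [336.2 291.1] 0.47 [554.9 -61.9  28.4]
top 
[... 174 characters left out ...]
.4 101.7  13.6]
top hole_big [238.7 271.5] 0.68 [543.  201.9  -3.4]
top hole_big [334.  198.9] 0.65 [710.6 -14.   11.2]
top hole_small [282.2 250.9] 0.91 [589.6 101.8  13.8]
top pot_a [401.7 193.5] 0.64 [ 715.5 -162.7   51.9]
top dust_blower [278.6 193.4] 0.81 [708.8 106.3  72.4]
top loupe [333.8 198.8] 0.71 [710.8 -13.5  11.2]
top fixture [383.9 292.5] 0.79 [ 498.6 -124.7   34.2]
pin_big [521.1 -77.5  73.7] [0.6 0.6]
pin_small [ 494.9 -178.3   71.5] [0.9 0.9]
hole_big [540.2 201.1  13. ] [3.1 3.1]
hole_small [588.5 103.6  12.3] [2.1 2.1]
pot_a [ 724.9 -170.1   14.5] [2. 2.]
dust_blower [727.8 113.4  -7.3] [2.4 2.4]
loupe [712.7 -12.9  -0.2] [0.9 0.9]
fixture [ 499.7 -127.9   18.9] [1.7 1.7]
```

View pics/a.png

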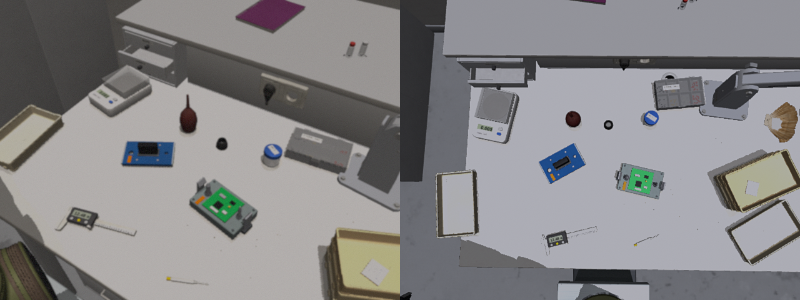

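Run:
```python
from h import *
np.set_printoptions(precision=2,suppress=True)
s=ctrl.state();print(s['ee_rot']);print(Rm(s['ee_rot']));print(ctrl.camera_model('wrist'))
```

```text
[-3.14  0.    2.79]
[[-0.94  0.34 -0.  ]
 [ 0.34  0.94 -0.  ]
 [-0.   -0.   -1.  ]]
{'mtx': array([[432.38,   0.  , 322.67],
       [  0.  , 432.38, 247.11],
       [  0.  ,   0.  ,   1.  ]]), 'mount': array([[   0.  ,   -0.95,   -0.31,   79.63],
       [   1.  ,    0.  ,    0.  ,    1.03],
       [  -0.  ,   -0.31,    0.95, -124.34],
       [   0.  ,    0.  ,    0.  ,    1.  ]])}
```

Left half is the scene view, right half the top view. The cover lies left of the fixture, with its orange end at the left, around top-view full-frame pixel (239,271). The fixture's orange mark is also at its left end, at (363,281). Both agree with the network marks. Next I'll move over the cover.

Request:
drive_tool(
  targets=[
    [[0,0,0],0.98],
    [[0,0,0],0.98],
    [[0,0,0],0.98],
    [[0,0,0],0.98],
    [[0,0,0],0.98],
    [[0,0,0],0.98],
    [[0,0,0],0.98],
    [[0,0,0],0.98],
    [[0,0,0],0.98],
    [[-0.5,0.15,0],0],
    [[-0.9,0.25,0],0],
    [[-0.9,0.25,0],0],
  ],
  hand=1,
)

```text
time_s: 2.0
eef_pos: [268.2, 492.5, 250.1]
ee_rot: [3.141, 0.0, 2.027]
wrist_force: [1.7, 0.8, 0.7]
gripper_width: 85.0
finger_force: 0.0
```

Request:
drive_tool(
  targets=[
    [[-0.95,0.27,0],0],
    [[-0.95,0.27,0.1],0],
    [[-0.95,0.27,0.1],0],
    [[-0.95,0.27,0.2],0],
    [[-0.95,0.27,0.2],0],
    [[-0.95,0.27,0.2],0],
    [[-0.95,0.27,0.2],0],
    [[-0.95,0.27,0.2],0],
    [[-0.95,0.27,0.2],0],
    [[-0.95,0.27,0.1],0],
    [[-0.5,0.2,0],0],
    [[0,0,0],0],
  ],
)

```text
time_s: 3.0
eef_pos: [550.5, 180.6, 189.9]
ee_rot: [3.141, 0.002, 2.019]
wrist_force: [-0.1, 0.1, 0.8]
gripper_width: 85.5
finger_force: 0.0
```

```bash
cat > look.py <<'E'
from h import *
import sys
np.set_printoptions(precision=1,suppress=True)
def look(names,png=None):
    st=pose();im,d=ctrl.grab_frame('wrist');C=cam('wrist',st);o={}
    print('tcp',st[0],'yaw deg',np.degrees(st[1][2]),'t',st[2]['time_s'],'F',st[2]['wrist_force'])
    for n in names:
        for k in ctrl.mark_of('wrist',n)[:2]:
            u=k['xy'];dz=d[min(max(int(round(u[1])),0),479),min(max(int(round(u[0])),0),639)]
            print(n,np.array(u),round(k['confidence'],2),deproj(C,u,dz))
            o.setdefault(n,(C,u))
    if png: save(png,im)
    return im,d,C,o
E
python3 - <<'E'
from look import *
import pickle
im,d,C,o=look(['cover_grip','hole_big','hole_small'],'w1.png')
pickle.dump((d,C,o),open('w1.pkl','wb'))
for n,z in [('cover_grip',32),('hole_big',6),('hole_small',6)]:
    if n in o: print(n,atz(*o[n],z))
E
```

```text
tcp [550.5 180.6 189.9] yaw deg 115.68590328198911 t 3.0 F [-0.1  0.1  0.8]
cover_grip [328.1 276.7] 0.89 [565.3 158.8  49.6]
hole_big [324.8 191.2] 0.77 [542.8 200.9   1.3]
hole_small [333.7 320.8] 0.58 [595.2 109.1   1. ]
cover_grip [568.6 152.5  32. ]
hole_big [542.4 201.7   6. ]
hole_small [593.9 111.3   6. ]
```

View pics/w1.png

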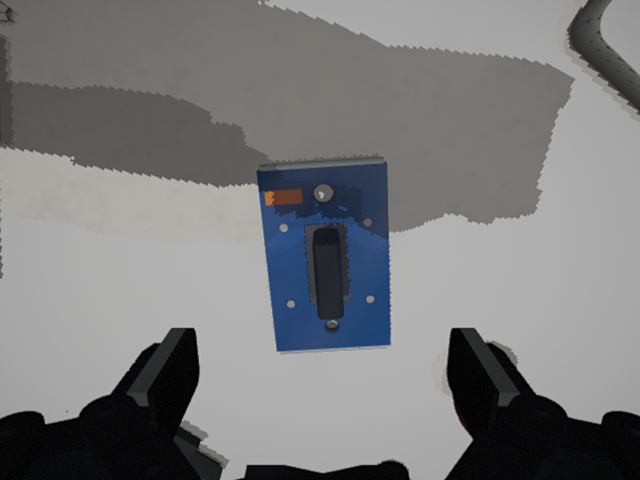

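The cover is in view with the orange mark at (283,197), the large hole at (323,193), the small one at (332,325) and the grip running from (325,230) to (330,318). I'll refine the pose with the depth and the plate outline.

```bash
cat > plate.py <<'E'
from h import *
def rects(d,C,near,z0,z1,r=110):
    K,R,t=C; v,u=np.mgrid[0:480,0:640]
    P=(np.stack([(u-K[0,2])/K[0,0]*d,(v-K[1,2])/K[1,1]*d,d],-1)-t)@R
    m=(d>0)&(np.hypot(P[...,0]-near[0],P[...,1]-near[1])<r)&(P[...,2]>z0)&(P[...,2]<z1)
    n,l,s,_=cv2.connectedComponentsWithStats(m.astype(np.uint8)); 
    k=1+np.argmax(s[1:,4]); Q=P[l==k]
    return Q
def desc(Q):
    (c,wh,a)=cv2.minAreaRect(Q[:,:2].astype(np.float32)); b=cv2.boxPoints((c,wh,a))
    e=max((b[1]-b[0],b[2]-b[1]),key=np.linalg.norm)
    return np.array(c),np.array(wh),np.degrees(np.arctan2(e[1],e[0]))%180,np.median(Q[:,2])
E
python3 - <<'E'
from plate import *
import pickle
np.set_printoptions(precision=1,suppress=True)
d,C,o=pickle.load(open('w1.pkl','rb'))
print('plate',desc(rects(d,C,(567,155),9,20)))
g=rects(d,C,(567,155),44,60,60);print('grip',desc(g),len(g))
for n,uv in [('big',(323,193)),('small',(332,324.5))]: print(n,atz(C,uv,14),atz(C,uv,10))
E
```

```text
plate (array([567. , 155.3]), array([ 90.2, 150.2]), np.float32(119.446075), np.float64(14.792903954304977))
grip (array([566.8, 155.6]), array([18. , 56.1]), np.float32(119.44267), np.float64(50.48875418230718)) 2145
big [541.2 201.3  14. ] [541.5 200.6  10. ]
small [592.1 111.6  14. ] [593.1 109.7  10. ]
```

Request:
drive_tool(
  targets=[
    [[0,0,0],-0.75],
    [[-0.4,0.05,0.3],0],
    [[-0.35,0,0.5],0],
    [[0,0,0.6],0],
    [[0,0,0.6],0],
    [[0,0,0.5],0],
    [[0,0,0],0],
    [[0,0,0],0],
  ],
  hand=1,
)

```text
time_s: 3.87
eef_pos: [562.6, 159.7, 89.8]
ee_rot: [-3.139, -0.001, 2.091]
wrist_force: [0.1, 0.2, 0.8]
gripper_width: 85.5
finger_force: 0.0
```

Run:
```python
from look import *; from plate import *
im,d,C,o=look([]); Q=rects(d,C,(567,155),44,60,60);print(desc(Q)); Q=rects(d,C,(567,155),9,20);print(desc(Q))
```

```text
tcp [562.6 159.7  89.8] yaw deg 119.82735117306193 t 3.8667 F [0.1 0.2 0.8]
(array([566.9, 155.6]), array([18. , 56.4]), np.float32(119.26062), np.float64(50.46822491163709))
(array([567.1, 155.3]), array([ 90.5, 150.2]), np.float32(119.45557), np.float64(14.772321844033435))
```

Request:
drive_tool(
  targets=[
    [[-0.15,0.04,0.3],0.08],
    [[0,0,0.4],0],
    [[0,0,0.3],0],
    [[0,0,0.3],0],
    [[0,0,0],0],
    [[0,0,0],0],
  ],
)

```text
time_s: 4.42
eef_pos: [568.0, 154.3, 37.6]
ee_rot: [-3.14, -0.0, 2.082]
wrist_force: [-1.1, -0.9, -0.2]
gripper_width: 85.5
finger_force: 0.0
```

Request:
drive_tool(
  targets=[
    [[0,0,0],0],
    [[0,0,0],0],
    [[0,0,0],0],
    [[0,0,0],0],
    [[0,0,0],0],
    [[0,0,0],0],
    [[0,0,0],0],
    [[0,0,0],0],
    [[0,0,0],0],
    [[0,0,0],0],
  ],
  hand=0,
  squeeze=60,
)

```text
time_s: 5.25
eef_pos: [568.8, 154.5, 38.8]
ee_rot: [3.141, 0.0, 2.083]
wrist_force: [-1.8, -0.3, 5.0]
gripper_width: 17.3
finger_force: 59.4
```

Grasped at 17.3 mm. I'll lift the cover straight up high and look at the fixture from there.

Request:
drive_tool(
  targets=[
    [[0,0,-0.2],0],
    [[0,0,-0.5],0],
    [[0,0,-0.6],0],
    [[0,0,-0.6],0],
    [[0,0,-0.6],0],
    [[0,0,-0.6],0],
    [[0,0,-0.6],0],
    [[0,0,-0.6],0],
    [[0,0,-0.6],0],
    [[0,0,-0.6],0],
    [[0,0,-0.5],0],
    [[0,0,0],0],
  ],
)

```text
time_s: 6.25
eef_pos: [570.3, 155.0, 282.8]
ee_rot: [3.136, 0.001, 2.083]
wrist_force: [0.6, 0.1, -1.9]
gripper_width: 16.9
finger_force: 59.0
```

```bash
cat > fx.py <<'E'
from look import *; from plate import *
import pickle
def run(tag,near=(508,-128)):
    im,d,C,o=look(['pin_big','pin_small','hole_big','hole_small'],tag+'.png')
    pickle.dump((im,d,C,o),open(tag+'.pkl','wb'))
    for z0,z1 in [(26,32),(32.5,37)]:
        try: print('fix',z0,desc(rects(d,C,near,z0,z1,95)))
        except Exception as e: print(e)
    for n in ['pin_big','pin_small']:
        if n in o: print(n,atz(*o[n],73))
    p=pose()[0]; 
    try: print('cover',desc(rects(d,C,p,p[2]-40,p[2]-15,110)))
    except Exception as e: print(e)
E
python3 -c "
from fx import *
run('f1')"
```

```text
tcp [570.3 155.  282.8] yaw deg 119.32277775052778 t 6.25 F [ 0.6  0.1 -1.9]
pin_big [149.3 399.2] 0.56 [527.5 145.6 318.3]
hole_big [324.1 185.5] 0.92 [568.7 164.8  -0.3]
fix 26 (array([ 481. , -119.7]), array([151.5,  43.5]), np.float32(77.42421), np.float64(30.562970378860246))
fix 32.5 (array([ 488.8, -121.6]), array([79.6, 39.9]), np.float32(77.01946), np.float64(34.82782818463032))
pin_big [518.8 -73.7  73. ]
cover (array([558.8, 176.3]), array([ 90.9, 104.5]), np.float32(119.18689), np.float64(258.68361394325603))
```

View pics/f1.png

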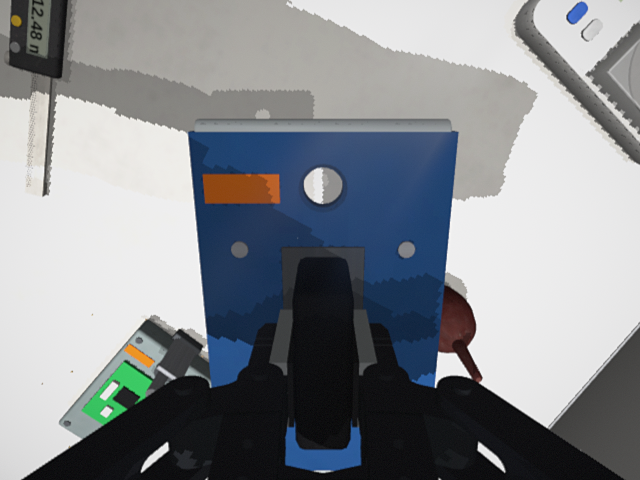

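The fixture's lower half is hidden behind the gripper, at about (130,370). I'll slide along -x to clear the view.

Request:
drive_tool(
  targets=[
    [[-0.5,0,0],0],
    [[-0.8,0.03,0],0],
    [[-0.8,0.03,0],0],
    [[-0.8,0.03,0],0],
    [[-0.8,0.03,0],0],
    [[-0.8,0.03,0],0],
    [[-0.5,0,0],0],
    [[-0.3,0,0],0],
    [[0,0,0],0],
    [[0,0,0],0],
  ],
)

```text
time_s: 7.33
eef_pos: [677.0, -27.3, 276.9]
ee_rot: [-3.14, -0.002, 2.082]
wrist_force: [0.2, 1.0, -3.1]
gripper_width: 17.1
finger_force: 58.9
```

```bash
python3 -c "
from fx import *
run('f2')"
```

```text
tcp [677.  -27.3 276.9] yaw deg 119.28270491361936 t 7.3333 F [ 0.2  1.  -3.1]
pin_big [107.  168.7] 0.82 [517.3 -75.   73.3]
pin_big [112.7 200. ] 0.51 [ 517.  -111.6   35.1]
pin_small [ 37.5 264. ] 0.66 [ 495.8 -174.5   73.9]
hole_big [323.5 185.9] 0.75 [672.1 -17.4   0.7]
fix 26 (array([ 506.1, -127.7]), array([154.9,  96.4]), np.float32(77.47576), np.float64(30.70538650565534))
fix 32.5 (array([ 506.4, -125.7]), array([79.4, 76.8]), np.float32(77.44788), np.float64(34.87968398407992))
pin_big [517.2 -75.1  73. ]
pin_small [ 495.4 -175.1   73. ]
cover (array([665.1,  -5.7]), array([ 90.7, 103.7]), np.float32(119.320435), np.float64(252.87810971680057))
```

View pics/f2.png

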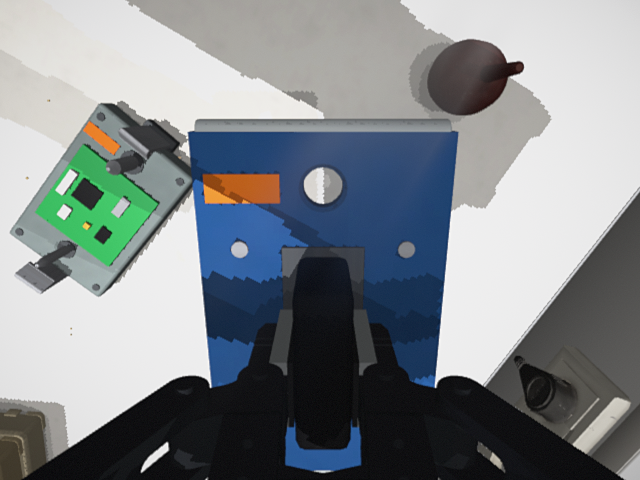

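Now the fixture is in view. The thick pin's tip is at about (110,168) beside the orange mark, and the thin pin is at (40,264), both measuring 73 mm high, 102 mm apart. Centre is about (506,-126) with its axis at 77.5°. I'll turn the cover into alignment and measure again.

Request:
drive_tool(
  targets=[
    [[0,0,0],0.9],
    [[0,0,0],0.9],
    [[0,0,0],0.9],
    [[0,0,0],0.9],
    [[0,0,0],0.9],
    [[0,0,0],0.9],
    [[0,0,0],0.9],
    [[0,0,0],0.9],
    [[-0.5,0,0],0.8],
    [[-0.5,0,0],0.36],
    [[-0.5,0,0],0],
    [[0,0,0],0],
  ],
)

```text
time_s: 8.58
eef_pos: [666.4, -89.0, 278.7]
ee_rot: [3.141, 0.002, 1.351]
wrist_force: [-0.0, -0.9, -2.6]
gripper_width: 17.2
finger_force: 58.8
```

Request:
drive_tool(
  targets=[
    [[0,0,0],0],
    [[0,0,0],0],
  ],
)

```text
time_s: 8.75
eef_pos: [667.3, -85.6, 278.6]
ee_rot: [3.141, -0.001, 1.354]
wrist_force: [0.0, -0.5, -2.6]
gripper_width: 17.2
finger_force: 58.8
```

```bash
python3 -c "
from fx import *
run('f3')"
```

```text
tcp [667.3 -85.6 278.6] yaw deg 77.5604609520717 t 8.75 F [ 0.  -0.5 -2.6]
pin_big [138.7 239.5] 0.84 [518.7 -73.7  72.4]
pin_small [155.2 356.5] 0.61 [ 496.8 -177.7   73.5]
pin_small [348.7 104.4] 0.17 [706.3  -9.7  11.7]
hole_big [324.4 186.2] 0.87 [670.3 -76.3  -0.2]
hole_big [323.1 350.1] 0.72 [669.4 -74.3 290.2]
hole_small [322.1 350.2] 0.51 [669.1 -74.1 290.5]
fix 26 (array([ 499.4, -126.7]), array([155.6,  83.3]), np.float32(77.536736), np.float64(30.863333137088016))
fix 32.5 (array([ 504.9, -126. ]), array([80.1, 75.6]), np.float32(77.34992), np.float64(34.962928857306714))
pin_big [519.  -73.6  73. ]
pin_small [ 496.5 -178.    73. ]
cover (array([671.9, -61.6]), array([103.8,  90.6]), np.float32(77.579666), np.float64(254.59153892747173))
```

View pics/f3.png

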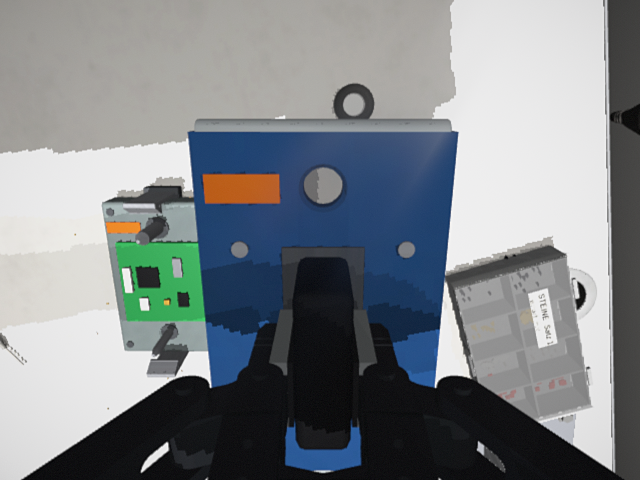

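The fixture is in line with the cover now: orange marks on the same side, pin tips at about (141,239) and (157,356). I'll refine the pins and catches from the depth of both views.

Run:
```python
import pickle
from look import *; from plate import *
for t in ['f2','f3']:
    im,d,C,o=pickle.load(open(t+'.pkl','rb'))
    for n,c in [('big',(518.3,-75)),('small',(496,-177))]:
        for z0,z1 in [(67,80),(45,63)]:
            Q=rects(d,C,c,z0,z1,14);print(t,n,z0,Q.mean(0),len(Q),Q[:,:2].min(0),Q[:,:2].max(0))
    Q=rects(d,C,(506,-126),32.5,38,95);print(desc(Q))
im,d,C,o=pickle.load(open('f3.pkl','rb'))
Q=rects(d,C,(667,-80),235,265,120); y=np.array([.9766,-.2153]);x=np.array([.2153,.9766])
r=Q[:,:2]-np.array([667.3,-85.6]); print('held: x max',np.percentile(r@x,[99.9,100]),'y',np.percentile(r@y,[0,.1,99.9,100]), 'z', np.percentile(Q[:,2],[5,50,95]))
A=np.c_[r@x,r@y,np.ones(len(r))];print('tilt',np.linalg.lstsq(A,Q[:,2],rcond=None)[0]*[1000,1000,1])
```

```text
f2 big 67 [519.  -73.9  70.2] 125 [513.1 -79.3] [522.9 -70.1]
f2 big 45 [521.2 -71.9  54.2] 157 [514.3 -79. ] [524.1 -68.8]
f2 small 67 [ 496.  -175.3   70.4] 70 [ 492.5 -177.9] [ 498.9 -172.6]
f2 small 45 [ 496.8 -174.    53.9] 135 [ 492.1 -179.5] [ 499.6 -171.9]
(array([ 506.4, -125.7]), array([79.4, 76.8]), np.float32(77.44788), np.float64(34.958210121005365))
f3 big 67 [519.3 -74.2  70.3] 105 [514.4 -79.1] [523.1 -69.4]
f3 big 45 [521.8 -73.3  54.3] 142 [515.5 -80.6] [524.  -69.1]
f3 small 67 [ 496.2 -175.6   70.3] 54 [ 492.9 -178.9] [ 499.1 -173. ]
f3 small 45 [ 497.2 -174.5   54.4] 106 [ 492.3 -179.3] [ 499.9 -172.3]
(array([ 504.9, -126. ]), array([80.1, 75.6]), np.float32(77.34992), np.float64(35.032359011839986))
held: x max [76.3 76.4] y [-46.  -45.6  44.4  44.7] z [253.4 254.6 255.9]
tilt [ -4.5  -1.9 254.8]
```

Request:
drive_tool(
  targets=[
    [[-0.2,-0.39,0],0],
    [[-0.37,-0.7,0],0],
    [[-0.4,-0.8,0],0],
    [[-0.4,-0.8,0.2],0],
    [[-0.3,-0.6,0.5],0],
    [[-0.2,-0.4,0.6],0],
    [[0,0,0.7],0],
    [[0,0,0.6],0],
    [[0,0,0.4],0],
    [[0,0,0.2],0],
    [[0,0,0],0],
    [[0,0,0],0],
  ],
)

```text
time_s: 10.0
eef_pos: [507.3, -127.5, 150.7]
ee_rot: [3.142, 0.0, 1.353]
wrist_force: [1.1, 0.4, -2.0]
gripper_width: 17.0
finger_force: 59.4
```

Run:
```python
from look import *; from plate import *
s=pose();print(s[0],np.degrees(s[1]))
ims=[]
for c in ['scene','top']:
    im,d=ctrl.grab_frame(c);C=cam(c)
    for n in ['pin_big','pin_small','hole_big','hole_small','cover_grip']:
        for k in ctrl.mark_of(c,n)[:1]: print(c,n,np.array(k['xy']),round(k['confidence'],2))
    u=C[0]@(C[1]@np.array([507,-126,100])+C[2]);u=(u[:2]/u[2]).astype(int)
    ims.append(cv2.resize(im[u[1]-65:u[1]+65,u[0]-65:u[0]+65],(390,390),interpolation=cv2.INTER_CUBIC))
im,d,C,o=look(['hole_big','hole_small','pin_big','pin_small'])
im,_=ctrl.grab_frame('wrist');save('p1.png',np.hstack(ims));save('p1w.png',im)
```

```text
[ 507.3 -127.5  150.7] [180.    0.   77.5]
scene pin_big [336.4 293.7] 0.96
scene pin_small [382.8 331.2] 0.75
scene hole_small [385.1 314.3] 0.68
scene cover_grip [360.1 280. ] 0.68
top pin_big [362.5 281.9] 0.65
top hole_big [366.3 282.9] 0.98
top cover_grip [390.7 289.9] 0.97
tcp [ 507.  -127.6  150.4] yaw deg 77.52181930649056 t 10.6 F [ 0.2 -0.2 -2.4]
hole_big [324.5 184.5] 0.63 [515.9 -89.4  35.3]
hole_big [325.7 351.1] 0.5 [ 509.9 -116.6  162.4]
pin_big [324.4 164.3] 0.93 [520.4 -67.4 126.1]
pin_small [328.  347.8] 0.35 [ 510.8 -115.5  162.6]
```

View pics/p1w.png

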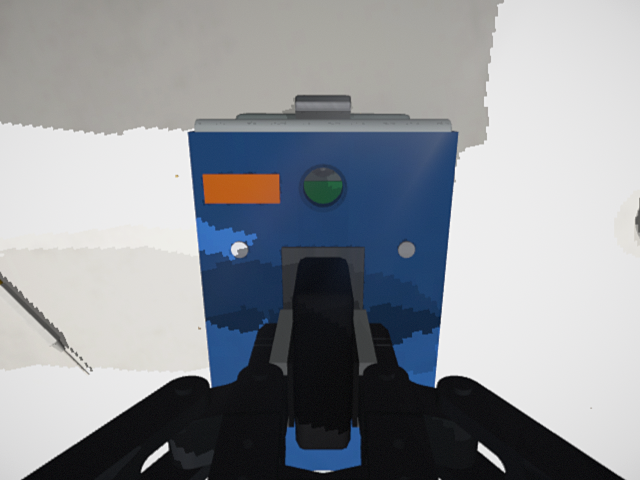

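View pics/p1.png

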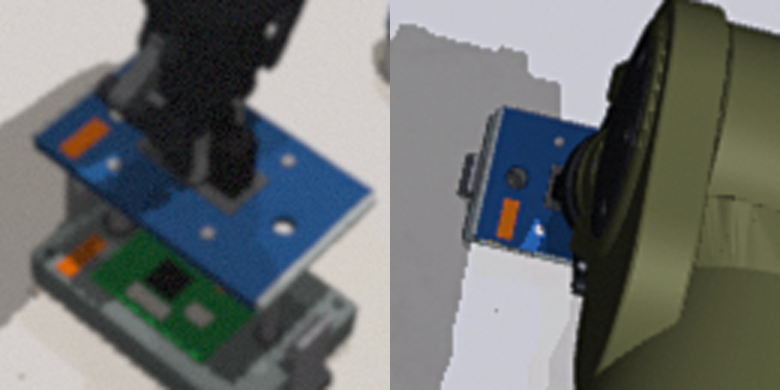

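The wrist view shows the catch centred at column 323 and the hole at 323, so the cover is lined up sideways. The top and scene views agree. I'll check the lengthwise position using the catches in the depth data.

Run:
```python
import pickle
from look import *; from plate import *
a=np.radians(77.45);x=np.array([np.cos(a),np.sin(a)]);y=np.array([np.sin(a),-np.cos(a)]);F=np.array([506.8,-125.5])
def show(t,d,C):
    for s in (1,-1):
        try:
            Q=rects(d,C,F+s*80*x,56,70,20); r=Q[:,:2]-F
            print(t,s,len(Q),'along',np.percentile(r@x,[1,50,99]),'across',np.percentile(r@y,[1,99]),'z',np.percentile(Q[:,2],[50,99]))
        except Exception as e: print(t,s,e)
for t in ['f2','f3']:
    im,d,C,o=pickle.load(open(t+'.pkl','rb'));show(t,d,C)
im,d,C,o=look([]);show('now',d,C)
Q=rects(d,C,F,110,140,120);r=Q[:,:2]-F;print('plate',np.percentile(r@x,[99,100]),np.percentile(r@y,[.1,99.9]),np.median(Q[:,2]))
```

```text
f2 1 402 along [72.1 78.8 81.1] across [-12.7  13. ] z [62.8 65.3]
f2 -1 478 along [-81.3 -75.9 -71.9] across [-12.8  12.8] z [61.3 64.9]
f3 1 348 along [71.9 77.9 80.9] across [-12.3  12.8] z [62.6 65.3]
f3 -1 377 along [-81.1 -76.1 -72.1] across [-13.3  12.7] z [61.6 64.9]
tcp [ 507.  -127.6  150.3] yaw deg 77.52229041639914 t 10.9 F [ 0.   0.7 -2.2]
now 1 937 along [73.2 76.9 80.4] across [-12.9  12.6] z [63.1 65.1]
now -1 attempt to get argmax of an empty sequence
plate [73.8 74.4] [-45.  45.] 126.27370470073285
```

Aligned within about 0.5 mm. I'll lower it over the pins.

Request:
drive_tool(
  targets=[
    [[0,0,0.3],0],
    [[0,0,0.4],0],
    [[0,0,0.25],0],
    [[0,0,0.15],0],
    [[0,0,0.1],0],
    [[0,0,0.1],0],
    [[0,0,0.06],0],
    [[0,0,0],0],
    [[0,0,0],0],
    [[0,0,0],0],
    [[0,0,0],0],
  ],
)

```text
time_s: 11.87
eef_pos: [507.4, -127.7, 96.3]
ee_rot: [3.141, 0.0, 1.353]
wrist_force: [-0.5, -0.2, -2.2]
gripper_width: 16.8
finger_force: 59.4
```

Request:
drive_tool(
  targets=[
    [[0,0,0.05],0],
    [[0,0,0.05],0],
    [[0,0,0.05],0],
    [[0,0,0],0],
    [[0,0,0],0],
  ],
)

```text
time_s: 12.28
eef_pos: [507.0, -127.4, 89.7]
ee_rot: [-3.141, -0.0, 1.353]
wrist_force: [0.6, 0.5, -2.3]
gripper_width: 16.8
finger_force: 59.5
```

The pins went in with no contact force, and the grip is at about 84 mm. Now I'll press.

Request:
drive_tool(
  targets=[
    [[0,0,0.05],0],
    [[0,0,0.05],0],
    [[0,0,0.05],0],
    [[0,0,0.05],0],
    [[0,0,0.05],0],
    [[0,0,0.05],0],
    [[0,0,0],0],
    [[0,0,0],0],
  ],
  squeeze=100,
)

```text
time_s: 12.95
eef_pos: [507.2, -127.7, 77.6]
ee_rot: [3.141, 0.0, 1.353]
wrist_force: [2.1, -0.4, -2.0]
gripper_width: 16.4
finger_force: 97.5
```

Request:
drive_tool(
  targets=[
    [[0,0,0.04],0],
    [[0,0,0.04],0],
    [[0,0,0.04],0],
    [[0,0,0.02],0],
    [[0,0,0],0],
    [[0,0,0],0],
  ],
)

```text
time_s: 13.45
eef_pos: [506.2, -127.5, 72.8]
ee_rot: [-3.14, 0.0, 1.353]
wrist_force: [-5.0, 0.9, 8.5]
gripper_width: 16.5
finger_force: 99.8
```

Request:
drive_tool(
  targets=[
    [[0,0,0.04],0],
    [[0,0,0.04],0],
    [[0,0,0],0],
    [[0,0,0],0],
  ],
)

```text
time_s: 13.78
eef_pos: [506.3, -127.5, 72.7]
ee_rot: [-3.142, 0.0, 1.353]
wrist_force: [-14.6, 4.0, 39.3]
gripper_width: 16.8
finger_force: 104.2
```

```bash
cat > chk.py <<'E'
import sys
from look import *; from plate import *
a=np.radians(77.45);x=np.array([np.cos(a),np.sin(a)]);y=np.array([np.sin(a),-np.cos(a)]);F=np.array([506.8,-125.5])
im,d,C,o=look([],sys.argv[1]);
for nm,lo,hi,r0 in [('plate',40,60,74),('grip',78,92,50)]:
    try:
        Q=rects(d,C,F,lo,hi,r0);r=Q[:,:2]-F;A=np.c_[r@x,r@y,np.ones(len(r))];c=np.linalg.lstsq(A,Q[:,2],rcond=None)[0]
        print(nm,'tilt mrad',c[:2]*1000,'z0',c[2],'med',np.median(Q[:,2]),'x',np.percentile(r@x,[0,100]),'y',np.percentile(r@y,[0,100]))
    except Exception as e: print(nm,e)
for s in (1,-1):
    try:
        Q=rects(d,C,F+s*80*x,53,70,20);r=Q[:,:2]-F;print('catch',s,np.percentile(r@x,[1,50,99]),np.percentile(Q[:,2],[50,99]))
    except Exception as e: print(s,e)
E
python3 chk.py c1.png
```

```text
tcp [ 506.3 -127.5   72.7] yaw deg 77.51943688988783 t 13.7833 F [-14.6   4.   39.3]
plate tilt mrad [ 8.4 -3.2] z0 48.72335334003836 med 48.785163333962586 x [-29.7  73.8] y [-46.1  44.5]
grip tilt mrad [-24.4   0.5] z0 84.8128522571609 med 84.50912741294809 x [-28.3  28.1] y [-22.6  21.3]
catch 1 [70.2 75.9 80.7] [62.3 65. ]
-1 attempt to get argmax of an empty sequence
```

Plate top measures 48.7 mm, where home is 48 plus the 0.7 mm bias seen earlier. The press met a hard stop and the thick-end catch is upright. I'll unload, release and rise to check.

Request:
drive_tool(
  targets=[
    [[0,0,-0.06],0],
    [[0,0,0],0],
    [[0,0,0],0],
  ],
)

```text
time_s: 14.08
eef_pos: [507.1, -127.7, 72.8]
ee_rot: [3.141, 0.0, 1.353]
wrist_force: [-5.2, 1.2, 16.9]
gripper_width: 16.9
finger_force: 100.8
```

Request:
drive_tool(
  targets=[
    [[0,0,0],0],
    [[0,0,0],0],
    [[0,0,0],0],
    [[0,0,0],0],
    [[0,0,0],0],
    [[0,0,0],0],
    [[0,0,0],0],
    [[0,0,0],0],
  ],
  hand=1,
)

```text
time_s: 14.75
eef_pos: [507.0, -127.6, 71.4]
ee_rot: [-3.141, 0.0, 1.353]
wrist_force: [0.0, -0.0, 0.2]
gripper_width: 85.1
finger_force: 0.0
```

Request:
drive_tool(
  targets=[
    [[0,0,-0.3],0],
    [[0,0,-0.5],0],
    [[0,0,-0.7],0],
    [[0,0,-0.7],0],
    [[0,0,-0.7],0],
    [[0.2,0,-0.7],0],
    [[0.5,0,-0.4],0],
    [[0.5,0,0],0],
    [[0,0,0],0],
    [[0,0,0],0],
  ],
)

```text
time_s: 15.58
eef_pos: [517.5, -80.2, 231.6]
ee_rot: [3.141, 0.0, 1.355]
wrist_force: [-0.2, -0.2, -1.3]
gripper_width: 85.5
finger_force: 0.0
```

```bash
sed -i "s/'plate',40,60,74/'plate',40,56,73/" chk.py; python3 chk.py c2.png
```

```text
tcp [517.5 -80.2 231.6] yaw deg 77.62098925672788 t 15.5833 F [-0.2 -0.2 -1.3]
plate tilt mrad [-0.6 -1.8] z0 48.994822181993285 med 48.88648049928807 x [-72.9  72.2] y [-45.1  45.1]
grip tilt mrad [-12.6   6. ] z0 84.32384296530482 med 84.53311158351346 x [-28.1  27.8] y [-8.8  9. ]
catch 1 [70.3 77.1 80.8] [62.2 65. ]
catch -1 [-80.3 -74.9 -70.4] [59.7 64.8]
```

View pics/c2.png

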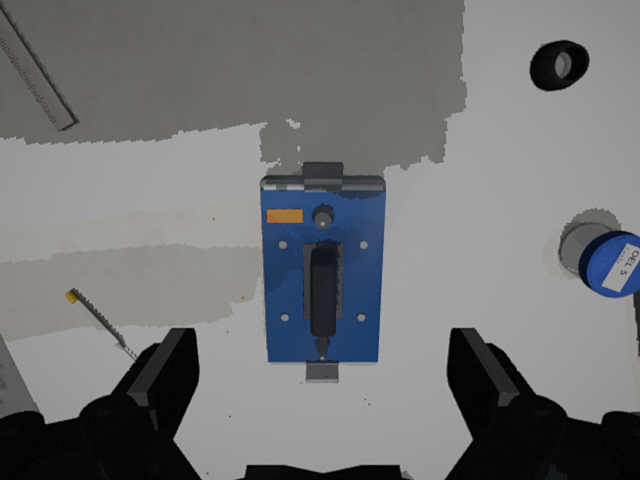

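The cover is home: both pins show through their holes at (322,217) and (322,355). The catches at (323,177) and (322,371) sit upright over the ends, at ±80.5 mm like at rest. The plate is level at 48 mm and the loupe and pot still stand, so I'm handing in.

```bash
python3 -c "
from cell import ctrl
print(ctrl.close_job())"
```

```text
the job is handed in; nothing more can be done
None
```

The blue cover sits fully home and level on the fixture with both catches over its ends; I touched no bystander, and the job was handed in at about 16 s of the 64 s allowed, with no verdict returned.

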